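Lever open the nozzle tin with a filling knife

TASK

Take the filling knife from the white cutting board, slip its blade through the notch under the front edge of the flat tin's lid and lever the lid up, then swing it back with the knife past upright so that it stays open and the spare spray nozzles can be reached. Never touch the lid with the gripper. Finally lay the knife down flat, wholly on the white board and the same way up as it lay, and do not disturb the spray cans, tape roll and snap-off cutter around.

Things in the scene. Friction and masses are not known exactly. Their poses are not given: they have to be found in the camera images.
- knife: filling knife lying flat, 0.12 kg: wooden handle 110 long, 20 wide, 24 high (mm), steel blade 36 wide, 2 thick. Origin on the handle's underside at the place to grip, near the centre of mass; x runs to the blade tip, z up. Butt at x = -70, handle's front end at +40, blade tip at +120 mm; blade mid-plane 12 mm above the underside
- knife_tip (a point): middle of the blade's front edge (knife frame 120, 0, 12 mm), axes as the knife
- knife_butt (a point): middle of the handle's rear end (knife frame -70, 0, 12 mm), axes as the knife
- board: white cutting board, fixed to the table, 220 (x) by 300 (y) by 3 mm thick; origin at the centre of its underside, z up
- tin: grey steel tin fixed on a pile of card (170 by 200 mm, 4 to 32 mm thick, differing each time), 150 deep (x) by 180 wide (y) by 58 mm high, walls 4 mm, holding small spray nozzles under 30 mm high. Origin at the centre of the tin's underside, on top of the pile; its front (where the lid opens) faces its own -x, z up
- tin_notch (a point): centre of the notch in the tin's front wall, on its outer face, 54 mm above the tin's underside: the wall is 8 mm lower here (50 instead of 58 mm) over 60 mm of width, so there is an 8 mm gap under the shut lid. Axes as the tin: x points into the tin
- tin_hinge (a point): middle of the lid's hinge line on top of the tin's rear wall, 58 mm above the tin's underside, 150 mm behind the front face (along the tin's x); the hinge line runs along the tin's y
- lid_edge (a point): middle of the lid's front edge, on its underside. The lid is an aluminium plate 150 by 180 by 4 mm, without handle, flush with the front wall; this point is 150 mm from the hinge line and moves with the lid. At joint 0 its axes are those of the tin
- lid (a joint): lid angle: 0 shut, grows as it opens upward, pi/2 upright, 2.0 the stop. It starts shut or up to 0.02 rad open; the hinge is stiff (about 0.17 N m), so the lid stays where it is left
- can0: spray can standing upright, 65 mm diameter, 190 high, dark metal with black cap; origin at the centre of its underside; leave alone
- can1: spray can standing upright, 65 mm diameter, 190 high, dark metal with white cap; origin at the centre of its underside; leave alone
- tape: roll of tape lying flat, 100 mm outer and 76 mm inner diameter, 25 high; origin at the centre of its underside; leave alone
- cutter: black snap-off cutter lying flat, 130 long (x), 24 wide, 22 high with its slide; origin at the centre of its underside; leave alone
Things that resemble listed ones, but are neither listed nor needed, are in the scene too. Several things look just like the knife: the one meant starts farthest to the robot's right.

How it is judged (in metres and radians):
On the way, in this order (a step that is already met when the one before it is completed fails the run):
1. the lid is levered up more than 0.3 rad and rests on the knife (value of joint lid above 0.3 rad and contact force between knife and lid above 0.1 N), for 0.05 s.
2. the lid is swung back past upright (value of joint lid above 1.571 rad), for 0.1 s.
At the end, for the whole second after the job is handed in: the lid stands open past upright (over 1.571 rad) and is still; the knife lies still, flat (within 0.1 rad) and same side up on the white board (underside within 3 mm of its surface), tip and butt both within the board's outline (2 mm grace) (value of joint lid above 1.571 rad and x of knife_tip in the frame of board between -0.112 and 0.112 m and y of knife_tip in the frame of board between -0.152 and 0.152 m and x of knife_butt in the frame of board between -0.112 and 0.112 m and y of knife_butt in the frame of board between -0.152 and 0.152 m and z of knife in the frame of board between 0 and 0.006 m and angle between knife's own z axis and vertical below 0.1 rad and linear speed of knife below 0.02 m/s and velocity of joint lid below 0.05 rad/s); the robot touches nothing.
It fails at once if the gripper or arm touches the lid (contact force between any of the fingers, the arm and lid above 0.3 N).
It fails at once if a bystander is moved by more than 15 mm (distance of any of can0, can1, tape, cutter from where it was at the start of the episode above 0.015 m).
It fails at once if a spray can is tipped by more than 0.2 rad (angle between any of can0, can1's own z axis and vertical above 0.2 rad).
It also fails if it takes over 48 s, if anything falls off the work surface, if the arm or the gripper's body presses on something with over 40 N, if the wrist force passes 120 N, or if a joint passes its speed limit or range.

ROBOT

A 7-joint arm with a two-finger parallel gripper is mounted at the origin on the work surface. World frame = base frame: x ahead of the robot, y to its left, z up, the work surface at z = 0. Lengths are in mm, angles in rad, forces in N, time in s.
With the tool pointing down it reaches from about 400 to 875 mm from the base axis. Payload 4.4 kg.
Tool frame: the origin (TCP) lies at the very end of the fingers, on their centre line; the grasp point (between the pads) lies 19 mm behind it (ctrl.grip_depth is the distance from the TCP to the grasp point, in mm); z points along the fingers, x is the direction in which the jaws open and shut, and the axes are right-handed (so a half turn about z gives the same grasp; the last joint's range is limited). The gripper opens to 85 mm and grips with 20 to 120 N. Pads are 22 mm wide; open, the fingers measure 114 mm over their backs; the gripper's body (76 mm by 85 mm) begins 54 mm behind the grasp point. The pads swing forward as they close: fully open they stand 13 mm farther back than shut.
Start: joints at [1.16, 0.628, 0.038, 1.517, -0.027, 0.996, -0.02], TCP at [219.733, -611.748, 231.313] pointing down, gripper open.
Joint ranges: [-3.06, 3.06], [-0.37, 2.12], [-1.25, 1.32], [0.18, 2.47], [-1.1, 4.24], [0.23, 1.98], [-2.94, 2.94]. Speed limits (rad/s): [2.57, 2.57, 3.14, 3.14, 3.14, 3.14, 3.14].

INTERFACE

Orientations are given as [roll, pitch, yaw] about the fixed x, y, z axes, in that order (R = Rz(yaw) Ry(pitch) Rx(roll)).
In Python, from cell import ctrl gives the robot as it stands.
- The arm moves only by the shell command python3 -m creep 'ROWS'. ROWS is JSON, a list of rows, each an object with "hand": the opening, from 0 (shut) to 1 (fully open); "travel": the shift along the tool's x, y, z in cm, a list of three; "angular": the turn, a rotation vector about the tool's x, y, z in degrees, a list of three. In form: [{"hand": hand, "travel": [tx, ty, tz], "angular": [rx, ry, rz]}, ...]. A call has 1 to 20 rows; each row is the pose to reach, as a shift and turn from the pose measured when the call began, along the tool's axes at that moment; what a row does not reach only later rows make up. A row lasts 1/10 s, in which the tool goes at most 50 mm and 8.59 degrees, less where a joint would pass 70% of its speed; a pose out of reach is approached as far as the arm can. A call with a gripper value outside its range is refused whole. The fingers move at their own pace and stop on an object; the grip force is fixed at half the most. Time passes only in rows, so rows that repeat a pose let the fingers close. It gives the time, the measured TCP pose, the force and the opening at its end, in the units of the state.
- ctrl.read_state(): the state, without advancing time (a new reading comes with each control period).
- ctrl.get_image(name): name is "scene" or "top"; returns a dict with "frame" (384x512x3 uint8, red, green, blue), "fx", "fy", "cx", "cy" (pixels), "origin" and "orientation" of the camera in the world. Camera axes: x right, y down, z forward; pixel columns grow to the right and rows downward; lengths in mm; the calibration is good to about 2 mm. A picture is of the moment at which its call begins. There is no depth.
- ctrl.finish_job(): hands the job in, once; it reports no verdict.
Trained networks look in the newest picture that a camera, given by its name, has taken for a name from the list of things; names that differ only in an ending like _2 or _b are one class to them, and where a whole thing is asked for, a point or a joint stands for the part that bears it (a point fixed in the world has none). Each returns a list of dicts, best first, with "confidence" (0 to 1); they miss things now and then, are a little off and sometimes report something else, mostly with a low value. They report only what shows in the picture. A call takes as long as a camera call. They do not tell look-alikes from the thing itself.
- ctrl.regions_of(camera, thing): "region" (384x512 bool, what is visible of it).
- ctrl.spot_point(camera, thing): "at" ([x, y, z] in mm, in world coordinates, good to about 4 mm: a listed point, or the origin of a listed thing).
The state is a dict: "clock": time; "qpos": joint angles; "qd": joint speeds; "tau": joint torques, N m; "eef_pos": TCP position; "tool_rot": TCP orientation; "force": force on the tool from outside, world axes, zero at the start; "torque": the same for the moment, N m; "width": finger opening in mm.
Only numpy, scipy, OpenCV 4.12 (cv2) and the standard library are available. Lean on these libraries where they do the work, as an engineer would, in place of code of your own. Each camera call takes 0.05 s, during which the arm holds its last target. There are 200 camera calls.

## Working session

There is one attempt and no reset: what is moved stays moved. The work goes in short steps, Python scripts to look and compute and a shell command to move; the robot and the scene stay as the last step left them, time stands still between calls to the robot, and variables do not carry over. Pictures are saved under pics/ and viewed, about 8 in all and at most 12, crops included, and the job is handed in when it is done.

```bash
mkdir -p pics; ls; cat > h.py <<'E'
import numpy as np, cv2
from cell import ctrl
from scipy.spatial.transform import Rotation as R
def snap(cam,name):
    im=ctrl.get_image(cam); cv2.imwrite(f'pics/{name}.png',im['frame'][:,:,::-1]); return im
def rot(o):
    o=np.array(o,float)
    if o.shape==(3,3): return o
    return R.from_euler('xyz',o).as_matrix() if o.size==3 else R.from_quat(o).as_matrix()
def proj(im,p):
    c=rot(im['orientation']).T@(np.array(p,float)-im['origin']); return np.array([im['fx']*c[0]/c[2]+im['cx'],im['fy']*c[1]/c[2]+im['cy']])
def back(im,u,v,z):
    d=rot(im['orientation'])@np.array([(u-im['cx'])/im['fx'],(v-im['cy'])/im['fy'],1]); o=np.array(im['origin']); return o+d*(z-o[2])/d[2]
E
python3 - <<'E'
from h import *
for c in ['scene','top']:
    im=snap(c,c+'0'); print(c,im['origin'],im['orientation'],im['fx'],im['cx'],im['cy'])
    for t in ['knife','knife_tip','knife_butt','board','tin','tin_notch','tin_hinge','lid_edge','can0','can1','tape','cutter']:
        print(t,[(np.round(d['at']).tolist(),np.round(proj(im,d['at'])).tolist(),round(d['confidence'],2)) for d in ctrl.spot_point(c,t)])
print(ctrl.read_state())
a=cv2.imread('pics/scene0.png');b=cv2.imread('pics/top0.png');
E
```

```text
pics
scene [1266.017299   1008.48973547  967.14292446] [-2.21662704  0.01977668  2.48482141] 363.2261977550857 265.09213771823374 190.58590699958887
knife [([328.0, 593.0, 3.0], [408.0, 252.0], 0.87), ([504.0, 313.0, 5.0], [317.0, 231.0], 0.82), ([564.0, 548.0, 0.0], [353.0, 278.0], 0.8), ([702.0, 376.0, -2.0], [288.0, 267.0], 0.34)]
knife_tip [([675.0, 599.0, 13.0], [342.0, 303.0], 0.93), ([442.0, 574.0, 10.0], [383.0, 263.0], 0.87), ([560.0, 203.0, 14.0], [287.0, 220.0], 0.66), ([701.0, 376.0, -4.0], [288.0, 267.0], 0.38)]
knife_butt [([254.0, 605.0, 12.0], [424.0, 243.0], 0.85), ([473.0, 374.0, 15.0], [334.0, 234.0], 0.82), ([506.0, 513.0, 14.0], [357.0, 260.0], 0.78)]
board [([491.0, 271.0, 2.0], [312.0, 224.0], 0.93)]
tin [([585.0, -156.0, 2.0], [232.0, 184.0], 0.97), ([459.0, -396.0, 6.0], [226.0, 153.0], 0.55)]
tin_notch [([562.0, -87.0, 60.0], [244.0, 178.0], 0.62), ([558.0, -88.0, 65.0], [244.0, 177.0], 0.44)]
tin_hinge [([611.0, -230.0, 64.0], [217.0, 167.0], 0.76)]
lid_edge [([561.0, -87.0, 65.0], [244.0, 177.0], 0.69)]
can0 [([703.0, 376.0, -2.0], [288.0, 267.0], 0.89), (
[... 1762 characters left out ...]
 0.56)]
{'clock': 1.3, 'qpos': array([ 1.16020951,  0.62840837,  0.03849701,  1.51740472, -0.02701762,
        0.99631829, -0.01999146]), 'qd': array([-4.65032612e-04, -5.39294527e-06,  1.16277393e-03, -6.75383877e-04,
        1.72115717e-03,  1.33515174e-03,  1.81956182e-03]), 'tau': array([ 2.91952874e-04, -5.63273048e+01,  1.22622516e+00, -1.93776637e+01,
        1.10860571e-02,  1.60035393e-03,  4.68105597e-06]), 'eef_pos': array([ 219.73042512, -611.73790201,  231.30642292]), 'tool_rot': array([-3.14154065e+00,  2.15707740e-05, -1.22603325e+00]), 'force': array([ 0.08268681,  0.1088278 , -0.08075881]), 'torque': array([-0.01095244,  0.02071552, -0.02045672]), 'width': 85.45395424049543}
```

View pics/scene0.png

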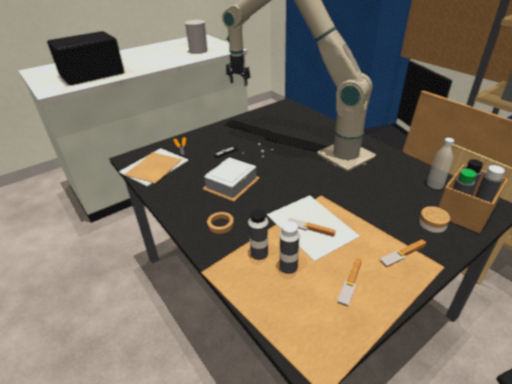

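View pics/top0.png

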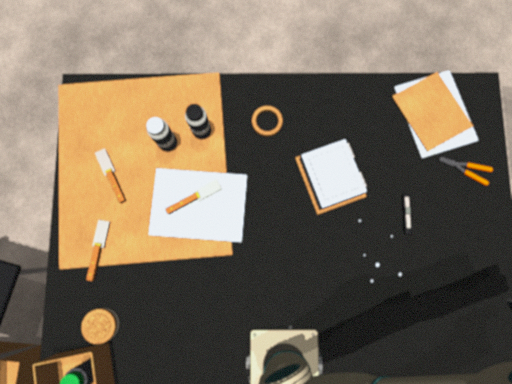

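Three knives show in the top view, at pixels (188,201), (115,181) and (98,257). The first one lies on the white board and has the lowest y (about 310, against 548 and 592), so it is farthest right and is the one meant. I'll confirm it in an enlarged crop and refine its pose.

```bash
cat >> h.py <<'E'
def rel(p,yaw,pitch_deg=0):
    """shift (cm, tool axes) and turn to bring TCP to p, tool down with tool x at world angle yaw(deg)"""
    s=ctrl.read_state(); T=rot(s['tool_rot']); G=R.from_euler('xyz',[np.pi,0,np.radians(yaw)]).as_matrix()
    return np.round(T.T@(np.array(p)-s['eef_pos'])/10,2).tolist(), np.round(R.from_matrix(T.T@G).as_rotvec(degrees=True),1).tolist()
E
python3 - <<'E'
from h import *
top=snap('top','top1')
for c,im in (('scene',None),('top',top)):
    im=im or ctrl.get_image(c)
    for d in ctrl.regions_of(c,'knife'):
        v,u=np.nonzero(d['region'])
        P=np.array([back(im,a,b,15)[:2] for a,b in zip(u,v)])
        (cx,cy),wh,an=cv2.minAreaRect(P.astype(np.float32)); 
        w,V=np.linalg.eigh(np.cov(P.T)); print(c,round(d['confidence'],2),len(u),np.round([cx,cy,*wh]),'axis',np.degrees(np.arctan2(V[1,1],V[0,1])).round(1))
    for d in ctrl.regions_of(c,'lid_edge')[:1]:
        v,u=np.nonzero(d['region'])
        P=np.array([back(im,a,b,67)[:2] for a,b in zip(u,v)])
        print(c,'lid rect@z67',cv2.minAreaRect(P.astype(np.float32)),cv2.boxPoints(cv2.minAreaRect(P.astype(np.float32))).round().tolist())
a=top['frame'][130:300,60:390,::-1]; cv2.imwrite('pics/crop1.png',cv2.resize(a,(800,412),interpolation=cv2.INTER_CUBIC))
print(rel([500,-180,231],0),rel([510,295,150],26.5))
E
```

```text
scene 0.94 394 [344. 590.  40. 197.] axis 171.2
scene 0.65 500 [583. 557. 205.  39.] axis -153.1
top 0.69 564 [585. 559. 195.  39.] axis -153.7
top 0.62 547 [345. 591.  37. 187.] axis 170.4
top 0.57 581 [513. 292.  38. 193.] axis 118.8
top lid rect@z67 ((581.5515747070312, -156.1059112548828), (175.9895477294922, 147.09474182128906), 20.415515899658203) [[473.0, -118.0], [525.0, -256.0], [690.0, -194.0], [638.0, -56.0]]
([-31.16, -40.97, 0.03], [0.0, -0.0, -70.2]) ([-75.53, -57.96, 8.13], [0.0, -0.0, -96.7])
```

View pics/crop1.png

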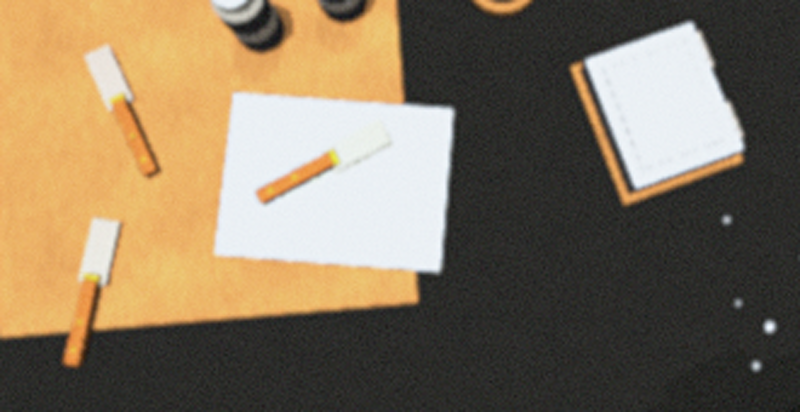

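The crop confirms it: this is the only knife on the white board, butt at crop (262,197) and tip at (388,137). The lid measures 176×147 mm at -69.6°, which fits the stated size. Next move is above the knife.

```bash
python3 -m creep '[{"hand":1,"travel":[-31.2,-41,0],"angular":[0,0,-70]},{"hand":1,"travel":[-31.2,-41,0],"angular":[0,0,-70]},{"hand":1,"travel":[-31.2,-41,0],"angular":[0,0,-70]},{"hand":1,"travel":[-31.2,-41,0],"angular":[0,0,-70]},{"hand":1,"travel":[-31.2,-41,0],"angular":[0,0,-70]},{"hand":1,"travel":[-31.2,-41,0],"angular":[0,0,-70]},{"hand":1,"travel":[-31.2,-41,0],"angular":[0,0,-70]},{"hand":1,"travel":[-31.2,-41,0],"angular":[0,0,-70]},{"hand":1,"travel":[-31.2,-41,0],"angular":[0,0,-70]},{"hand":1,"travel":[-75.5,-58,8],"angular":[0,0,-97]},{"hand":1,"travel":[-75.5,-58,8],"angular":[0,0,-97]},{"hand":1,"travel":[-75.5,-58,8],"angular":[0,0,-97]},{"hand":1,"travel":[-75.5,-58,8],"angular":[0,0,-97]},{"hand":1,"travel":[-75.5,-58,8],"angular":[0,0,-97]},{"hand":1,"travel":[-75.5,-58,8],"angular":[0,0,-97]},{"hand":1,"travel":[-75.5,-58,8],"angular":[0,0,-97]},{"hand":1,"travel":[-75.5,-58,8],"angular":[0,0,-97]},{"hand":1,"travel":[-75.5,-58,8],"angular":[0,0,-97]},{"hand":1,"travel":[-75.5,-58,8],"angular":[0,0,-97]},{"hand":1,"travel":[-75.5,-58,8],"angular":[0,0,-97]}]'
python3 -c "
from h import *
s=ctrl.read_state();print(s['qpos'].round(2),rel([511,293,60],27),rel([511,293,5],27))"
```

```text
clock: 3.6
eef_pos: [510.0, 298.9, 151.1]
tool_rot: [-3.14, -0.001, 0.469]
force: [-0.3, 0.7, 0.6]
width: 85.5
[-0.33  0.67 -0.39  1.76  0.34  0.78 -0.42] ([-0.19, 0.58, 9.11], [-0.1, -0.1, -0.1]) ([-0.2, 0.59, 14.61], [-0.1, -0.1, -0.1])
```

```bash
python3 -m creep '[{"hand":1,"travel":[-0.2,0.6,5],"angular":[0,0,0]},{"hand":1,"travel":[-0.2,0.6,9],"angular":[0,0,0]},{"hand":1,"travel":[-0.2,0.6,12],"angular":[0,0,0]},{"hand":1,"travel":[-0.2,0.6,13.5],"angular":[0,0,0]},{"hand":1,"travel":[-0.2,0.6,14.5],"angular":[0,0,0]},{"hand":1,"travel":[-0.2,0.6,14.5],"angular":[0,0,0]}]'
python3 -c "
from h import *
im=snap('scene','s2');t=snap('top','t2')
a=cv2.resize(im['frame'][170:290,250:410,::-1],(640,480),interpolation=cv2.INTER_CUBIC);cv2.imwrite('pics/c2.png',a)"
```

```text
clock: 4.2
eef_pos: [511.0, 292.9, 5.7]
tool_rot: [-3.14, -0.001, 0.469]
force: [-0.6, -0.0, 0.1]
width: 86.0
```

View pics/c2.png

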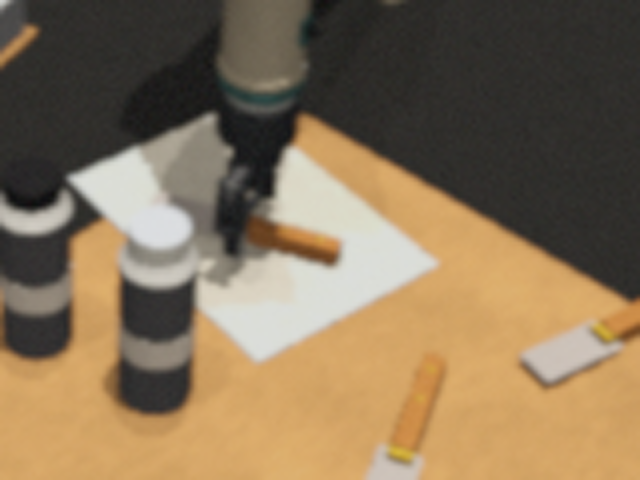

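The gripper straddles the handle at crop (250,215), so I'll close and lift.

```bash
python3 -m creep '[{"hand":0,"travel":[0,0,0],"angular":[0,0,0]},{"hand":0,"travel":[0,0,0],"angular":[0,0,0]},{"hand":0,"travel":[0,0,0],"angular":[0,0,0]},{"hand":0,"travel":[0,0,0],"angular":[0,0,0]},{"hand":0,"travel":[0,0,0],"angular":[0,0,0]},{"hand":0,"travel":[0,0,0],"angular":[0,0,0]},{"hand":0,"travel":[0,0,0],"angular":[0,0,0]},{"hand":0,"travel":[0,0,0],"angular":[0,0,0]}]'
python3 -m creep '[{"hand":0,"travel":[0,0,-1],"angular":[0,0,0]},{"hand":0,"travel":[0,0,-3],"angular":[0,0,0]},{"hand":0,"travel":[0,0,-7],"angular":[0,0,0]},{"hand":0,"travel":[0,0,-11],"angular":[0,0,0]},{"hand":0,"travel":[0,0,-11.5],"angular":[0,0,0]},{"hand":0,"travel":[0,0,-11.5],"angular":[0,0,0]}]'
python3 - <<'E'
from h import *
im=snap('scene','s3');t=snap('top','t3')
for c in('scene','top'):
    for n in ('knife_tip','knife_butt'): print(c,n,[(np.round(d['at']).tolist(),round(d['confidence'],2)) for d in ctrl.spot_point(c,n)])
a=cv2.resize(im['frame'][150:270,220:380,::-1],(480,360),interpolation=cv2.INTER_CUBIC)
b=cv2.resize(t['frame'][130:250,120:280,::-1],(480,360),interpolation=cv2.INTER_CUBIC)
cv2.imwrite('pics/c3.png',cv2.resize(np.hstack([a,b]),(800,300)))
E
```

```text
clock: 5.1
eef_pos: [512.2, 293.6, 7.8]
tool_rot: [-3.14, -0.004, 0.469]
force: [-1.2, -0.4, 5.6]
width: 18.8
clock: 5.7
eef_pos: [512.6, 293.5, 124.4]
tool_rot: [-3.14, -0.007, 0.469]
force: [0.8, 0.2, -1.6]
width: 18.6
scene knife_tip [([440.0, 574.0, 10.0], 0.81), ([673.0, 596.0, 15.0], 0.62), ([558.0, 204.0, 130.0], 0.59)]
scene knife_butt [([254.0, 608.0, 13.0], 0.83), ([503.0, 516.0, 12.0], 0.79), ([476.0, 375.0, 130.0], 0.74)]
top knife_tip [([439.0, 575.0, 6.0], 0.87), ([554.0, 200.0, 130.0], 0.65), ([672.0, 597.0, 10.0], 0.63)]
top knife_butt [([254.0, 602.0, 11.0], 0.9), ([502.0, 515.0, 10.0], 0.67), ([466.0, 370.0, 130.0], 0.59)]
```

View pics/c3.png

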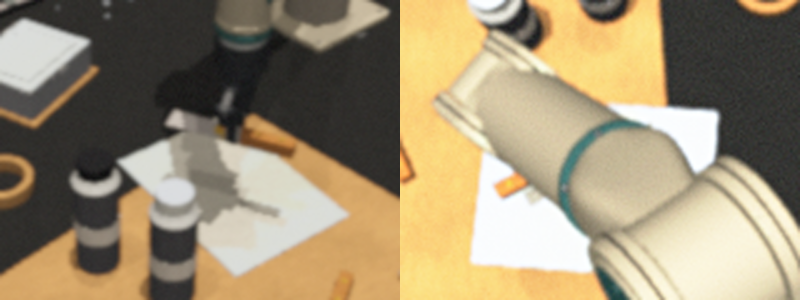

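The knife is held level: tip and butt are both at z≈130, and the tip is 101 mm ahead of the TCP. Now to the tin, to feel for the lid's height from above with the blade.

```bash
python3 -c "
from h import *
print(rel([526.5,-6.4,100],20.4))"
```

```text
([-12.15, 27.37, 2.09], [-0.1, -0.1, 6.5])
```

```bash
python3 -m creep '[{"hand":0,"travel":[-12.1,27.4,2.1],"angular":[0,0.3,6.5]},{"hand":0,"travel":[-12.1,27.4,2.1],"angular":[0,0.3,6.5]},{"hand":0,"travel":[-12.1,27.4,2.1],"angular":[0,0.3,6.5]},{"hand":0,"travel":[-12.1,27.4,2.1],"angular":[0,0.3,6.5]},{"hand":0,"travel":[-12.1,27.4,2.1],"angular":[0,0.3,6.5]},{"hand":0,"travel":[-12.1,27.4,2.1],"angular":[0,0.3,6.5]},{"hand":0,"travel":[-12.1,27.4,2.1],"angular":[0,0.3,6.5]},{"hand":0,"travel":[-12.1,27.4,2.1],"angular":[0,0.3,6.5]},{"hand":0,"travel":[-12.1,27.4,2.1],"angular":[0,0.3,6.5]},{"hand":0,"travel":[-12.1,27.4,2.1],"angular":[0,0.3,6.5]}]'
python3 - <<'E'
from h import *
s=ctrl.read_state(); print(s['eef_pos'].round(1),s['tool_rot'].round(4),s['force'].round(2),s['torque'].round(3))
im=snap('scene','s4');t=snap('top','t4')
for c in('scene','top'):
    for n in ('knife_tip','knife_butt','lid_edge','tin_notch'): print(c,n,[(np.round(d['at']).tolist(),round(d['confidence'],2)) for d in ctrl.spot_point(c,n)])
a=cv2.resize(im['frame'][120:240,160:320,::-1],(480,360),interpolation=cv2.INTER_CUBIC)
b=cv2.resize(t['frame'][110:230,240:400,::-1],(480,360),interpolation=cv2.INTER_CUBIC)
cv2.imwrite('pics/c4.png',cv2.resize(np.hstack([a,b]),(800,300)))
E
```

```text
clock: 7.0
eef_pos: [527.1, -4.2, 99.8]
tool_rot: [-3.139, -0.007, 0.359]
force: [-0.3, -0.3, -1.1]
width: 18.6
[527.1  -4.2  99.8] [-3.1387 -0.0066  0.3591] [-0.31 -0.26 -1.07] [-0.021  0.011  0.06 ]
scene knife_tip [([674.0, 597.0, 12.0], 0.67), ([441.0, 572.0, 12.0], 0.63), ([565.0, -101.0, 108.0], 0.61)]
scene knife_butt [([497.0, 81.0, 109.0], 0.78), ([254.0, 610.0, 10.0], 0.75), ([770.0, 45.0, 0.0], 0.74), ([505.0, 513.0, 13.0], 0.59)]
scene lid_edge [([560.0, -89.0, 66.0], 0.68)]
scene tin_notch [([560.0, -85.0, 59.0], 0.93)]
top knife_tip [([672.0, 598.0, 10.0], 0.74), ([438.0, 570.0, 7.0], 0.62)]
top knife_butt [([254.0, 604.0, 13.0], 0.93), ([495.0, 76.0, 108.0], 0.72), ([504.0, 514.0, 15.0], 0.64)]
top lid_edge [([746.0, 268.0, 1.0], 0.57)]
top tin_notch []
```

View pics/c4.png

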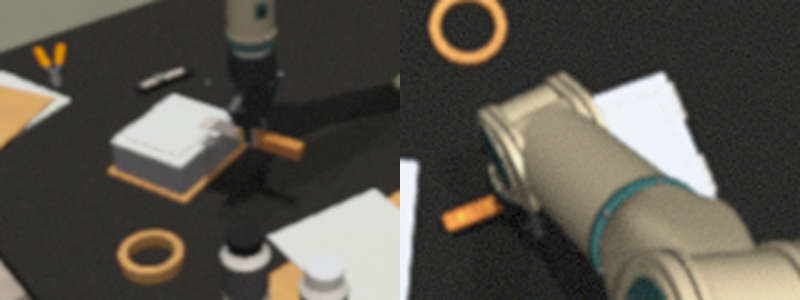

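The scene view shows the blade over the lid's front edge at crop (215,128), well centred.

```bash
cat > st.py <<'E'
from h import *
s=ctrl.read_state(); print(round(s['clock'],2),s['eef_pos'].round(1),s['tool_rot'].round(4),s['force'].round(2),s['torque'].round(3),round(s['width'],1))
E
python3 -m creep '[{"hand":0,"travel":[0,0,1.2],"angular":[0,0,0]},{"hand":0,"travel":[0,0,2.4],"angular":[0,0,0]},{"hand":0,"travel":[0,0,2.9],"angular":[0,0,0]},{"hand":0,"travel":[0,0,2.9],"angular":[0,0,0]}]' ; python3 st.py
python3 -m creep '[{"hand":0,"travel":[0,0,0.2],"angular":[0,0,0]},{"hand":0,"travel":[0,0,0.4],"angular":[0,0,0]},{"hand":0,"travel":[0,0,0.4],"angular":[0,0,0]}]' ; python3 st.py
```

```text
clock: 7.9
eef_pos: [526.2, -6.2, 69.5]
tool_rot: [-3.139, -0.004, 0.356]
force: [-1.1, 0.1, 0.1]
width: 18.6
7.9 [526.2  -6.2  69.5] [-3.139  -0.0036  0.3563] [-1.12  0.09  0.14] [-0.075 -0.017 -0.004] 18.6
clock: 8.2
eef_pos: [526.1, -6.2, 65.4]
tool_rot: [-3.139, -0.004, 0.356]
force: [0.3, 0.3, -0.0]
width: 19.1
8.2 [526.1  -6.2  65.4] [-3.139  -0.0035  0.3563] [ 0.32  0.32 -0.03] [-0.053  0.006  0.001] 19.1
```

```bash
for i in 1; do python3 -m creep '[{"hand":0,"travel":[0,0,0.15],"angular":[0,0,0]},{"hand":0,"travel":[0,0,0.15],"angular":[0,0,0]}]' >/dev/null; python3 st.py; done
python3 -m creep '[{"hand":0,"travel":[0,0,0.15],"angular":[0,0,0]},{"hand":0,"travel":[0,0,0.15],"angular":[0,0,0]}]' >/dev/null; python3 st.py
python3 -m creep '[{"hand":0,"travel":[0,0,0.15],"angular":[0,0,0]},{"hand":0,"travel":[0,0,0.15],"angular":[0,0,0]}]' >/dev/null; python3 st.py
```

```text
8.4 [526.2  -6.2  63.9] [-3.139  -0.0037  0.3562] [ 0.1  -0.63 -0.2 ] [-0.006 -0.012  0.005] 18.7
8.6 [526.3  -6.2  62.4] [-3.1391 -0.0039  0.3563] [ 0.59 -0.17 -1.03] [-0.01   0.038 -0.015] 18.7
8.8 [526.2  -6.2  60.8] [-3.1391 -0.0037  0.3564] [-0.07 -0.45 -1.16] [-0.127  0.008 -0.006] 18.6
```

```bash
python3 -m creep '[{"hand":0,"travel":[0,0,0.15],"angular":[0,0,0]},{"hand":0,"travel":[0,0,0.15],"angular":[0,0,0]}]' >/dev/null; python3 st.py
python3 -m creep '[{"hand":0,"travel":[0,0,0.15],"angular":[0,0,0]},{"hand":0,"travel":[0,0,0.15],"angular":[0,0,0]}]' >/dev/null; python3 st.py
```

```text
9.0 [526.3  -6.2  59.4] [-3.1393 -0.0039  0.3564] [-1.27  0.54  3.76] [-0.322  0.041 -0.038] 18.5
9.2 [526.9  -6.   58.3] [-3.1397 -0.0051  0.3569] [-1.42  1.09  4.97] [-0.396 -0.024 -0.019] 18.7
```

Contact came at TCP z≈60, so the blade's underside is at about 66 and the pile about 4 mm thick, which agrees with vision. The blade centre belongs 9 mm lower, so I'll back out, drop to TCP z≈50.3 and then go in.

```bash
python3 -m creep '[{"hand":0,"travel":[0,0,-0.5],"angular":[0,0,0]},{"hand":0,"travel":[0,-2,-0.5],"angular":[0,0,0]},{"hand":0,"travel":[0,-4.5,-0.5],"angular":[0,0,0]},{"hand":0,"travel":[0,-4.5,-0.5],"angular":[0,0,0]},{"hand":0,"travel":[0,-4.5,0.8],"angular":[0,0,0]},{"hand":0,"travel":[0,-4.5,0.8],"angular":[0,0,0]},{"hand":0,"travel":[0,-4.5,0.8],"angular":[0,0,0]}]' >/dev/null; python3 st.py
python3 - <<'E'
from h import *
im=snap('scene','s5')
for n in ('knife_tip','knife_butt'): print(n,[(np.round(d['at'],1).tolist(),round(d['confidence'],2)) for d in ctrl.spot_point('scene',n)])
cv2.imwrite('pics/c5.png',cv2.resize(im['frame'][140:220,190:300,::-1],(770,560),interpolation=cv2.INTER_CUBIC))
print(rel([526.5-30.5*.3486,-6.4+30.5*.9373,50.3],20.4))
E
```

```text
9.9 [510.8  35.   49.6] [-3.1399 -0.0032  0.3554] [ 0.36 -0.05 -1.15] [-0.016 -0.033  0.022] 18.7
knife_tip [([545.4, -58.6, 57.4], 0.6), ([673.9, 598.7, 13.6], 0.56), ([561.7, -87.5, 61.7], 0.21)]
knife_butt [([251.4, 608.5, 12.1], 0.77), ([482.5, 120.3, 57.7], 0.72), ([585.2, -158.2, 4.9], 0.53)]
([-0.05, 1.41, -0.0], [-0.1, -0.3, -0.0])
```

View pics/c5.png

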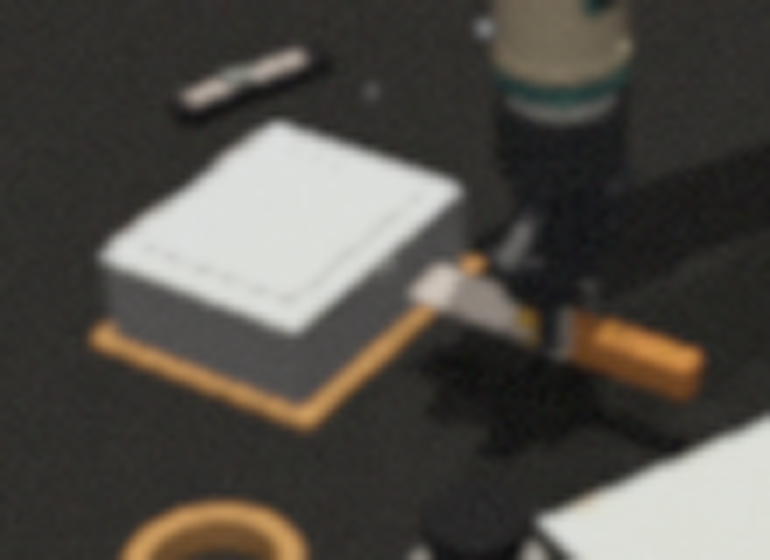

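The crop shows the blade tip (415,290) just short of the front face, centred on the notch and level. In it goes.

```bash
python3 -m creep '[{"hand":0,"travel":[0,1,-0.05],"angular":[0,0,0]},{"hand":0,"travel":[0,2,-0.05],"angular":[0,0,0]},{"hand":0,"travel":[0,2.8,-0.05],"angular":[0,0,0]},{"hand":0,"travel":[0,3.4,-0.05],"angular":[0,0,0]},{"hand":0,"travel":[0,3.8,-0.05],"angular":[0,0,0]}]' >/dev/null; python3 st.py
```

```text
10.55 [524.9  -1.2  50.7] [-3.1401 -0.005   0.3545] [ 1.02  0.58 -2.3 ] [-0.011 -0.011 -0.017] 18.6
```

```bash
python3 -m creep '[{"hand":0,"travel":[0,0.6,0.05],"angular":[0,0,0]},{"hand":0,"travel":[0,1.2,0.05],"angular":[0,0,0]},{"hand":0,"travel":[0,1.2,0.05],"angular":[0,0,0]},{"hand":0,"travel":[0,1.2,0.05],"angular":[0,0,0]}]' >/dev/null; python3 st.py
python3 -m creep '[{"hand":0,"travel":[0,0,-0.5],"angular":[0,0,0]},{"hand":0,"travel":[0,0,-1],"angular":[0,0,0]},{"hand":0,"travel":[0,0,-1.2],"angular":[0,0,0]},{"hand":0,"travel":[0,0,-1.2],"angular":[0,0,0]}]' >/dev/null; python3 st.py
```

```text
10.95 [529.  -12.4  50.2] [-3.1398 -0.005   0.3543] [-1.03  0.13 -1.39] [ 0.004 -0.019  0.056] 18.7
11.35 [528.7 -12.2  62.5] [-3.1397 -0.005   0.3544] [-0.13 -0.09 -1.49] [ 0.105  0.101 -0.035] 18.8
```

```bash
python3 - <<'E'
from h import *
im=snap('scene','s6')
for n in ('knife_tip','knife_butt','lid_edge'): print(n,[(np.round(d['at'],1).tolist(),round(d['confidence'],2)) for d in ctrl.spot_point('scene',n)])
cv2.imwrite('pics/c6.png',cv2.resize(im['frame'][140:220,190:300,::-1],(770,560),interpolation=cv2.INTER_CUBIC))
E
```

```text
knife_tip [([670.1, 598.5, 14.4], 0.79), ([442.0, 573.4, 11.3], 0.65), ([562.1, -85.8, 60.3], 0.51), ([562.9, -108.4, 67.8], 0.5)]
knife_butt [([504.0, 514.4, 12.7], 0.71), ([256.6, 606.2, 10.8], 0.61), ([462.2, -399.3, 2.4], 0.6), ([502.0, 72.9, 68.9], 0.51)]
lid_edge [([559.6, -89.2, 69.9], 0.95)]
```

View pics/c6.png

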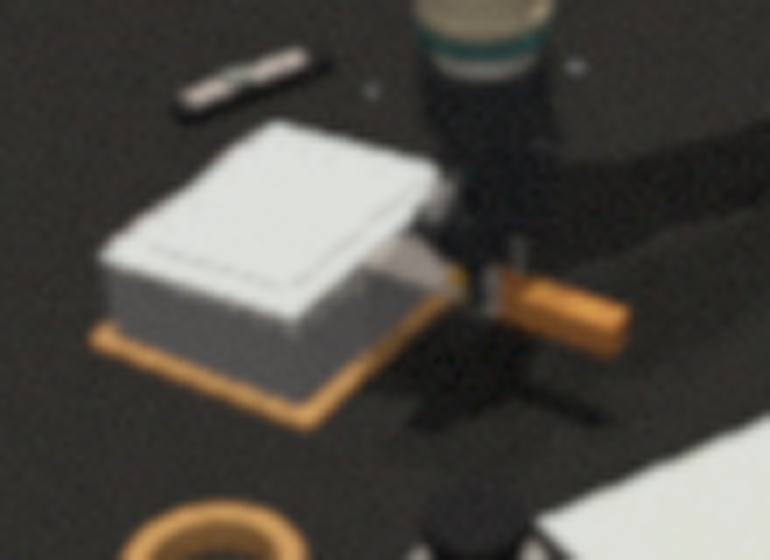

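The blade is under the lid and the lid edge has risen to about 70, so the fit is good. Now I'll follow the arc about the hinge (tip radius ≈129 mm).

```bash
python3 -m creep '[{"hand":0,"travel":[0,0.1,-0.9],"angular":[0,0,0]},{"hand":0,"travel":[0,0.3,-1.7],"angular":[0,0,0]},{"hand":0,"travel":[0,0.6,-2.9],"angular":[0,0,0]},{"hand":0,"travel":[0,1.0,-4.1],"angular":[0,0,0]},{"hand":0,"travel":[0,1.6,-5.3],"angular":[0,0,0]},{"hand":0,"travel":[0,1.6,-5.3],"angular":[0,0,0]},{"hand":0,"travel":[0,1.6,-5.3],"angular":[0,0,0]}]' >/dev/null; python3 st.py
python3 - <<'E'
from h import *
im=snap('scene','s7')
for n in ('knife_tip','knife_butt','lid_edge'): print(n,[(np.round(d['at'],1).tolist(),round(d['confidence'],2)) for d in ctrl.spot_point('scene',n)])
cv2.imwrite('pics/c7.png',cv2.resize(im['frame'][120:220,180:310,::-1],(780,600),interpolation=cv2.INTER_CUBIC))
E
```

```text
12.25 [535.3 -28.3 116. ] [-3.1413 -0.0072  0.3537] [ 0.33  0.93 -0.79] [-0.074  0.004 -0.011] 18.8
knife_tip [([439.2, 571.3, 14.8], 0.83), ([675.3, 599.2, 13.0], 0.8), ([571.8, -126.7, 123.8], 0.79)]
knife_butt [([507.6, 58.0, 121.5], 0.71), ([258.0, 609.5, 15.3], 0.68), ([503.3, 511.8, 10.0], 0.57)]
lid_edge [([565.0, -108.5, 139.1], 0.54)]
```

View pics/c7.png

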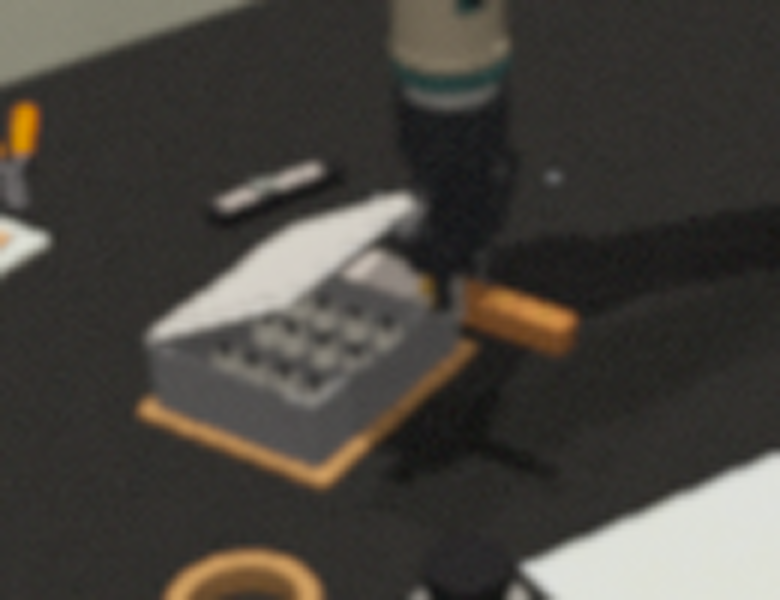

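The lid is at about 0.5 rad and resting on the blade tip, with the gripper clear of it. I'll continue the arc past upright.

```bash
python3 -m creep '[{"hand":0,"travel":[0,0.7,-1.1],"angular":[0,0,0]},{"hand":0,"travel":[0,1.45,-2.1],"angular":[0,0,0]},{"hand":0,"travel":[0,2.3,-3.0],"angular":[0,0,0]},{"hand":0,"travel":[0,3.3,-3.9],"angular":[0,0,0]},{"hand":0,"travel":[0,4.4,-4.6],"angular":[0,0,0]},{"hand":0,"travel":[0,5.5,-5.2],"angular":[0,0,0]},{"hand":0,"travel":[0,6.7,-5.7],"angular":[0,0,0]},{"hand":0,"travel":[0,7.9,-6.0],"angular":[0,0,0]},{"hand":0,"travel":[0,9.2,-6.2],"angular":[0,0,0]},{"hand":0,"travel":[0,10.4,-6.3],"angular":[0,0,0]},{"hand":0,"travel":[0,11.7,-6.3],"angular":[0,0,0]},{"hand":0,"travel":[0,13,-6.2],"angular":[0,0,0]},{"hand":0,"travel":[0,14.3,-6],"angular":[0,0,0]},{"hand":0,"travel":[0,14.8,-6],"angular":[0,0,0]},{"hand":0,"travel":[0,14.8,-6],"angular":[0,0,0]},{"hand":0,"travel":[0,14.8,-6],"angular":[0,0,0]}]' >/dev/null; python3 st.py
python3 - <<'E'
from h import *
im=snap('scene','s8')
for n in ('knife_tip','knife_butt','lid_edge'): print(n,[(np.round(d['at'],1).tolist(),round(d['confidence'],2)) for d in ctrl.spot_point('scene',n)])
cv2.imwrite('pics/c8.png',cv2.resize(im['frame'][90:220,180:350,::-1],(785,600),interpolation=cv2.INTER_CUBIC))
E
```

```text
14.05 [ 585.5 -166.4  174.6] [-3.1399 -0.005   0.355 ] [-0.5  -0.14 -1.26] [-0.027 -0.006  0.022] 18.5
knife_tip [([673.2, 601.5, 10.9], 0.78), ([443.8, 571.8, 9.9], 0.65), ([617.8, -259.4, 180.7], 0.61)]
knife_butt [([503.6, 513.7, 13.5], 0.67)]
lid_edge [([624.2, -270.7, 205.1], 0.69)]
```

View pics/c8.png

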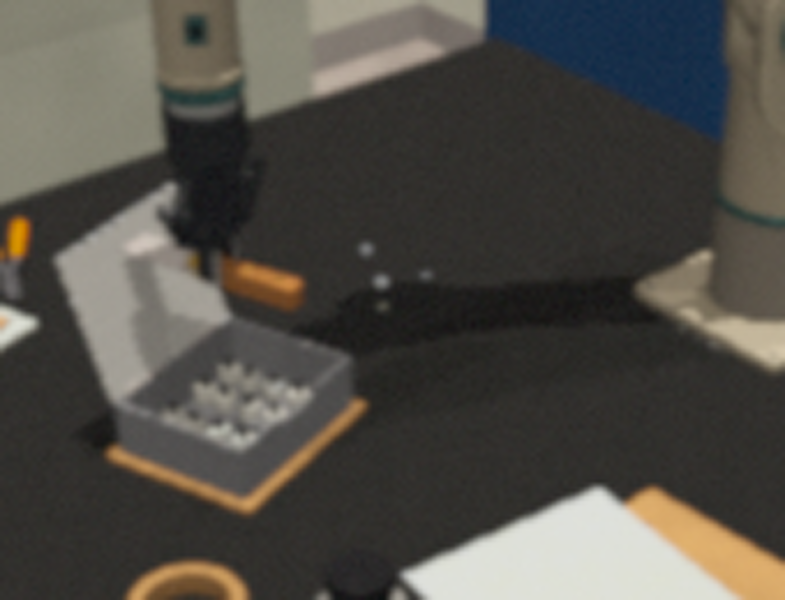

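The lid edge is 42 mm behind the hinge and 143 mm above it, giving θ≈1.86, past upright. Now to retract and go back over the board.

```bash
python3 -c "
from h import *
print(rel([512.6,293.5,80],26.9))"
```

```text
([9.11, -45.6, 9.61], [-0.1, -0.3, -6.5])
```

```bash
python3 -m creep '[{"hand":0,"travel":[0,-3,0],"angular":[0,0,0]},{"hand":0,"travel":[0,-7,0],"angular":[0,0,0]},{"hand":0,"travel":[0,-11,0],"angular":[0,0,0]},{"hand":0,"travel":[0,-15,0],"angular":[0,0,0]},{"hand":0,"travel":[9.1,-45.6,9.6],"angular":[-0.1,-0.3,-6.5]},{"hand":0,"travel":[9.1,-45.6,9.6],"angular":[-0.1,-0.3,-6.5]},{"hand":0,"travel":[9.1,-45.6,9.6],"angular":[-0.1,-0.3,-6.5]},{"hand":0,"travel":[9.1,-45.6,9.6],"angular":[-0.1,-0.3,-6.5]},{"hand":0,"travel":[9.1,-45.6,9.6],"angular":[-0.1,-0.3,-6.5]},{"hand":0,"travel":[9.1,-45.6,9.6],"angular":[-0.1,-0.3,-6.5]},{"hand":0,"travel":[9.1,-45.6,9.6],"angular":[-0.1,-0.3,-6.5]},{"hand":0,"travel":[9.1,-45.6,9.6],"angular":[-0.1,-0.3,-6.5]},{"hand":0,"travel":[9.1,-45.6,9.6],"angular":[-0.1,-0.3,-6.5]},{"hand":0,"travel":[9.1,-45.6,9.6],"angular":[-0.1,-0.3,-6.5]},{"hand":0,"travel":[9.1,-45.6,9.6],"angular":[-0.1,-0.3,-6.5]}]' >/dev/null; python3 st.py
python3 - <<'E'
from h import *
im=snap('scene','s9')
for n in ('knife_tip','knife_butt','lid_edge'): print(n,[(np.round(d['at'],1).tolist(),round(d['confidence'],2)) for d in ctrl.spot_point('scene',n)])
print(rel([512.6,293.5,8],26.9))
E
```

```text
15.75 [513.3 291.7  80.5] [ 3.1399e+00 -3.0000e-04  4.6690e-01] [-0.39 -0.5  -0.82] [-0.058 -0.049  0.009] 18.5
knife_tip [([559.0, 200.7, 88.0], 0.68), ([670.6, 596.7, 13.5], 0.62), ([440.2, 572.7, 10.9], 0.6)]
knife_butt [([505.5, 513.7, 12.3], 0.82), ([475.9, 376.6, 87.4], 0.74), ([255.9, 606.7, 12.9], 0.69)]
lid_edge [([626.6, -269.7, 206.8], 0.78)]
([0.01, -0.1, 7.24], [0.0, -0.0, -0.1])
```

```bash
python3 -m creep '[{"hand":0,"travel":[0,-0.1,3],"angular":[0,0,0]},{"hand":0,"travel":[0,-0.1,5.5],"angular":[0,0,0]},{"hand":0,"travel":[0,-0.1,6.6],"angular":[0,0,0]},{"hand":0,"travel":[0,-0.1,7.0],"angular":[0,0,0]},{"hand":0,"travel":[0,-0.1,7.1],"angular":[0,0,0]},{"hand":0,"travel":[0,-0.1,7.1],"angular":[0,0,0]}]' >/dev/null; python3 st.py
python3 -m creep '[{"hand":0,"travel":[0,0,0.1],"angular":[0,0,0]},{"hand":0,"travel":[0,0,0.1],"angular":[0,0,0]}]' >/dev/null; python3 st.py
```

```text
16.55 [513.2 293.9  10.2] [ 3.141e+00 -2.000e-03  4.677e-01] [-0.2  -0.52 -0.03] [-0.01  -0.036 -0.034] 18.5
16.75 [513.8 294.3  10. ] [ 3.1411 -0.0036  0.4676] [ 0.07  0.09 -1.76] [-0.001 -0.013  0.047] 18.7
```

```bash
python3 -m creep '[{"hand":0,"travel":[0,0,0.15],"angular":[0,0,0]},{"hand":0,"travel":[0,0,0.2],"angular":[0,0,0]},{"hand":0,"travel":[0,0,0.2],"angular":[0,0,0]}]' >/dev/null; python3 st.py
python3 -m creep '[{"hand":0,"travel":[0,0,0.1],"angular":[0,0,0]},{"hand":0,"travel":[0,0,0.1],"angular":[0,0,0]}]' >/dev/null; python3 st.py
```

```text
17.05 [514.2 294.4   8.5] [ 3.1411 -0.0045  0.4675] [ 1.49 -1.1   1.98] [0.082 0.067 0.01 ] 18.7
17.25 [514.3 294.4   7.9] [ 3.141  -0.0048  0.4674] [ 0.06 -1.8   5.34] [0.077 0.382 0.129] 18.5
```

The knife is on the board, with contact at the same height as when it was picked. Release, then rise straight up.

```bash
python3 -m creep '[{"hand":0.4,"travel":[0,0,0],"angular":[0,0,0]},{"hand":0.7,"travel":[0,0,0],"angular":[0,0,0]},{"hand":1,"travel":[0,0,0],"angular":[0,0,0]},{"hand":1,"travel":[0,0,0],"angular":[0,0,0]},{"hand":1,"travel":[0,0,0],"angular":[0,0,0]},{"hand":1,"travel":[0,0,0],"angular":[0,0,0]},{"hand":1,"travel":[0,0,-2],"angular":[0,0,0]},{"hand":1,"travel":[0,0,-6],"angular":[0,0,0]},{"hand":1,"travel":[0,0,-11],"angular":[0,0,0]},{"hand":1,"travel":[0,-5,-15],"angular":[0,0,0]},{"hand":1,"travel":[-3,-10,-20],"angular":[0,0,0]},{"hand":1,"travel":[-10,-12,-20],"angular":[0,0,0]},{"hand":1,"travel":[-10,-12,-20],"angular":[0,0,0]},{"hand":1,"travel":[-10,-12,-20],"angular":[0,0,0]},{"hand":1,"travel":[-10,-12,-20],"angular":[0,0,0]}]' ; python3 - <<'E'
from h import *
im=snap('scene','s10');t=snap('top','t10')
for c in('scene','top'):
    for n in ('knife','knife_tip','knife_butt','board','lid_edge','tin_hinge','can0','tape','cutter'): print(c,n,[(np.round(d['at']).tolist(),round(d['confidence'],2)) for d in ctrl.spot_point(c,n)])
a=cv2.resize(im['frame'][110:290,180:420,::-1],(400,300),interpolation=cv2.INTER_CUBIC)
b=cv2.resize(t['frame'][90:270,140:380,::-1],(400,300),interpolation=cv2.INTER_CUBIC)
cv2.imwrite('pics/c10.png',np.hstack([a,b]))
E
```

```text
clock: 18.75
eef_pos: [369.5, 356.5, 208.1]
tool_rot: [3.141, -0.006, 0.47]
force: [0.6, -0.2, 0.1]
width: 85.4
scene knife [([563.0, 546.0, -0.0], 0.79), ([328.0, 594.0, 7.0], 0.69), ([505.0, 316.0, 5.0], 0.52)]
scene knife_tip [([559.0, 203.0, 11.0], 0.89), ([673.0, 599.0, 13.0], 0.89), ([439.0, 570.0, 12.0], 0.78)]
scene knife_butt [([505.0, 513.0, 10.0], 0.9), ([255.0, 609.0, 11.0], 0.82), ([479.0, 378.0, 18.0], 0.77)]
scene board [([490.0, 272.0, -1.0], 0.6)]
scene lid_edge [([626.0, -270.0, 210.0], 0.63)]
scene tin_hinge [([609.0, -230.0, 64.0], 0.77)]
scene can0 [([701.0, 376.0, -3.0], 0.98), ([742.0, 264.0, 3.0], 0.8)]
scene tape [([770.0, 50.0, -4.0], 0.53)]
scene cutter [([506.0, 317.0, 6.0], 0.7), ([490.0, 271.0, -2.0], 0.46), ([457.0, -397.0, 1.0], 0.37)]
top knife [([568.0, 546.0, -1.0], 0.97), ([509.0, 306.0, 4.0], 0.93), ([322.0, 592.0, -1.0], 0.66)]
top knife_tip [([669.0, 599.0, 9.0], 0.72), ([557.0, 202.0, 18.0], 0.65)]
top knife_butt [([502.0, 515.0, 11.0], 0.97), ([473.0, 372.0, 14.0], 0.66), ([254.0, 601.0, 15.0], 0.46)]
top board [([557.0, 202.0, 20.0], 0.63)]
top lid_edge [([557.0, 201.0, 18.0], 0.47)]
top tin_hinge [([608.0, -232.0, 62.0], 0.97)]
top can0 [([743.0, 264.0, 1.0], 0.78), ([702.0, 378.0, -0.0], 0.58)]
top tape [([769.0, 46.0, 1.0], 0.67)]
top cutter [([462.0, -400.0, -3.0], 0.59)]
```

View pics/c10.png

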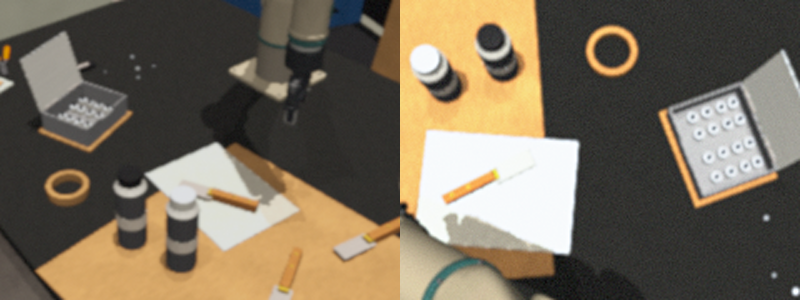

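The lid stands open past upright. The knife lies flat on the board (top crop: butt (447,197), tip (533,160)), and the bystanders are where they were. Handing in.

```bash
python3 -c "
from cell import ctrl
print(ctrl.finish_job())"
```

```text
the job is handed in; nothing more can be done
None
```

The job is done and handed in at about 20 s of the 48 s allowed. I used the right-most knife (the one on the white board) to lever the lid up through the notch and push it past upright, then laid the knife back where it came from.

**Last checks:**
- **Lid:** it measured about 1.86 rad open right after the push. Its edge was still in the same place after the knife was withdrawn and again after the release.
- **Knife:** it lies flat and same side up on the board, with its ends at about (558, 202) and (475, 374) mm, well inside the outline. The tip and butt heights read 11–18 mm against about 15 mm expected, which is within the network's error.
- **Bystanders:** the spray cans, tape roll and cutter are all within the roughly 5 mm measuring noise of where they started. The cutter's last scene-camera reading put false hits on the board, but the top camera found it in place.
- **Contacts:** the highest force I read was about 5.6 N, with no sign of the gripper touching the lid.

**Not confirmed:** the force reading was too noisy (about 1 N) to show the lid's load on the knife directly. I judged that contact from the pictures, where the lid followed the blade up. `ctrl.finish_job()` gave no verdict, as expected.

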